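Show the edge of a sheet blank at the deburring ledge

ROBOT

A 6-joint arm with a two-finger parallel gripper is mounted at the origin on the work surface. World frame = base frame: x ahead of the robot, y to its left, z up, the work surface at z = 0. Lengths are in mm, angles in rad, forces in N, time in s.
With the tool pointing down it reaches from about 425 to 1125 mm from the base axis. Payload 14.9 kg.
Tool frame: the origin (TCP) lies between the finger pads; the fingertips stand 8 mm ahead of it and the grasp point (between the pads) lies 11 mm behind it; x points along the fingers, z is the direction in which the jaws open and shut, and the axes are right-handed (so a half turn about x gives the same grasp; the last joint's range is limited). The gripper opens to 91 mm and grips with 3 to 60 N. Pads are 32 mm wide; open, the fingers measure 118 mm over their backs; the gripper's body (76 mm by 178 mm) begins 60 mm behind the grasp point.
Start: joints at [-1.349, 0.379, 1.734, -0, 1.028, -0.033], TCP at [176.431, -677.414, 221.932] pointing down, gripper open.
Joint ranges: [-2.77, 2.77], [-0.74, 2.19], [0, 2.66], [-1.06, 4.2], [0.31, 2.87], [-3.08, 3.08]. Speed limits (rad/s): [1.89, 1.89, 2.39, 3.14, 3.14, 3.14].

INTERFACE

Orientations are given as a unit quaternion [w, x, y, z].
In Python, from plant import robot gives the robot as it stands.
- The arm moves only by the tool servo_tool, never from a script. Its argument "series" is a list of rows, each a list of 7 numbers: the shift along the tool's x, y, z in mm, then the turn, a rotation vector about the tool's x, y, z in rad, then the closure, from -1 (fully open) to 1 (shut). A call has 1 to 10 rows; each row is the pose to reach, as a shift and turn from the pose measured when the call began, along the tool's axes at that moment; what a row does not reach only later rows make up. A row lasts 1/8 s, in which the tool goes at most 62.5 mm and 10.7 degrees, less where a joint would pass 70% of its speed; a pose out of reach is approached as far as the arm can. A call with a gripper value outside its range is refused whole. The fingers move at their own pace and stop on an object; "grip_force" is the grip in N (left out, the last holds). Time passes only in rows, so rows that repeat a pose let the fingers close. It gives the time, the measured TCP pose, the force and the opening at its end, in the units of the state.
- robot.sense(): the state, without advancing time (a new reading comes with each control period).
- robot.capture(name): name is "scene" or "side" or "wrist"; returns the picture (480x640x3 uint8, red, green, blue); there is no depth.
- robot.get_calibration(name): a dict with "mtx" (3x3 intrinsics, pixels), "rvec" (rotation vector, rad) and "tvec" (3), from world to camera coordinates, as OpenCV has them; the wrist camera has in their place "tool_from_camera" (4x4, takes a point from camera to tool coordinates, whose origin is the TCP and whose axes are the tool frame's). Camera axes: x right, y down, z forward; pixel columns grow to the right and rows downward; lengths in mm; the calibration is good to about 2 mm. A picture is of the moment at which its call begins: read the wrist's pose just before it. get_calibration takes no time and is no camera call.
- robot.close_job(): hands the job in, once; it reports no verdict.
The state is a dict: "time_s": time; "joint_positions": joint angles; "qd": joint speeds; "effort": joint torques, N m; "eef_pos": TCP position; "tool_rot": TCP orientation; "contact_force": force on the tool from outside, world axes, zero at the start; "ft_torque": the same for the moment, N m; "gripper_width": finger opening in mm.
Only numpy, scipy, OpenCV 4.12 (cv2) and the standard library are available. Lean on these libraries where they do the work, as an engineer would, in place of code of your own. Each camera call takes 0.05 s, during which the arm holds its last target. There are 200 camera calls.

TASK

Beside the grinder a sheet-metal blank lies loose on the raised dark-grey ledge. Do not pick it up: first push it with the fingertips until its long side lies flat against the red fence, then push it along the fence until its blue end strip, 35 mm wide, hangs out past the yellow end of the ledge, ready for its edge to be deburred (about 35 mm of overhang, still lying flat and against the fence). Leave everything else on the bench where it is.

Things in the scene. Friction and masses are not known exactly. Their poses are not given: they have to be found in the camera images.
- ledge: Fixed ledge: dark-grey slab 150 mm (x) by 290 mm (y), 20 mm thick, flat top 70 mm above the bench. Origin on the bench under its centre. x points away from the robot to a red fence along the +x side: 12 mm thick, 12 mm above the top, full length, inner face at x = 63 mm. The -y end has an 18 mm yellow band. Both ends and the -x side are open.
- ledge_end (a point): middle of the ledge's yellow end, on the top edge over which the blank is to hang (ledge frame x 0, y -145, z 70 mm); same axes as the ledge
- fence_face (a point): middle of the fence's inner face, at the height of the ledge's top (ledge frame x 63, y 0, z 70 mm); same axes as the ledge, x points into the fence
- blank: Loose metal blank, 80 mm (x) by 130 mm (y), 6 mm thick, 0.35 to 0.65 kg, flat on the ledge. Origin at the centre of its underside. The 35 mm at its -y end are dyed blue and point to the yellow end; its +x long side faces the fence. It starts wholly on the ledge, clear of the fence, up to 11 degrees askew, and slides with ordinary metal friction.
- blank_blue_edge (a point): middle of the blank's blue end edge, on the underside (blank frame y -65 mm)
- corner_blue (a point): the blank's corner on the fence side at the blue end, on the underside (blank frame x 40, y -65 mm)
- corner_plain (a point): the blank's corner on the fence side at the plain end, on the underside (blank frame x 40, y 65 mm)
- wrench: A steel combination wrench lying on the bench, 160 mm long; a bystander to leave alone; origin at the centre of its underside
- knife: A closed blue folding knife lying on the bench, 100 x 26 x 14 mm; a bystander to leave alone; origin at the centre of its underside
- dye_jar: A small jar of layout dye with a blue cap standing on the bench, 52 mm across, 70 mm high; a bystander to leave alone; origin at the centre of its underside
- file: A flat file with a wooden handle lying on the bench, 245 mm long; a bystander to leave alone; origin at the centre of its underside
- brass_blank: A plain brass blank lying on the bench (not the one to push), 60 x 90 x 6 mm; a bystander to leave alone; origin at the centre of its underside
- bolt: A steel bolt standing on its head on the bench, 28 mm across, 55 mm high; a bystander to leave alone; origin at the centre of its underside
- parts_tray: An open red parts tray on the bench, 80 x 110 x 35 mm; a bystander to leave alone; origin at the centre of its underside
Mind the look-alikes: they are no part of the job. There is more than one size of the blank; the one meant has the size given above.

How it is judged:
By the outcome, as a careful person would: the job done as asked, in the order asked, and still so for the second after the job is handed in, with the robot touching nothing.
It also fails if it takes over 53 s, if anything falls off the work surface, if the arm or the gripper's body presses on something with over 40 N, if the wrist force passes 120 N, or if a joint passes its speed limit or range.

## Working session

There is one attempt and no reset: what is moved stays moved. The work goes in short steps, Python scripts to look and compute and a tool call to move; the robot and the scene stay as the last step left them, time stands still between calls to the robot, and variables do not carry over. Pictures are saved under pics/ and viewed, about 8 in all and at most 12, crops included, and the job is handed in when it is done.

Besides the shell and the picture viewer there is one more tool, called after "Call:" as a command line: name --pt "numbers of a row" for each row, then --argument value for the rest. servo_tool: Moves the arm, as the interface text tells. Its arguments: {"type":"object","properties":{"series":{"type":"array","items":{"type":"array","items":{"type":"number"}}},"grip_force":{"type":"number"}},"required":["series"]}

```bash
mkdir -p pics; ls; python3 - <<'E'
from plant import robot
import cv2,numpy as np
s=robot.sense();print({k:np.round(v,3).tolist() for k,v in s.items()})
for n in("scene","side"):
    cv2.imwrite(f"pics/{n}0.png",robot.capture(n)[:,:,::-1])
for n in("scene","side","wrist"):print(n,robot.get_calibration(n))
E
```

```text
pics
{'time_s': 0.0, 'joint_positions': [-1.349, 0.379, 1.735, -0.0, 1.028, -0.033], 'qd': [0.001, -0.001, -0.0, -0.001, -0.001, -0.0], 'effort': [-0.003, -76.375, -43.437, 0.065, 0.043, -0.0], 'eef_pos': [176.331, -677.031, 221.285], 'tool_rot': [0.559, 0.433, 0.56, -0.432], 'contact_force': [-0.412, -0.344, -0.349], 'ft_torque': [0.056, -0.047, -0.046], 'gripper_width': 91.003}
scene {'mtx': array([[529.43342139,   0.        , 319.94155877],
       [  0.        , 529.43342139, 240.17271182],
       [  0.        ,   0.        ,   1.        ]]), 'rvec': array([ 1.57756658,  2.19965832, -0.66581155]), 'tvec': array([ 181.44700602, -391.35146749, 1420.77243633])}
side {'mtx': array([[477.07929971,   0.        , 320.77908044],
       [  0.        , 477.07929971, 236.83808991],
       [  0.        ,   0.        ,   1.        ]]), 'rvec': array([ 2.38913772, -0.19190698,  0.09967383]), 'tvec': array([-549.22554998,   95.91592621, 1061.89747631])}
wrist {'mtx': array([[399.61981359,   0.        , 316.98925037],
       [  0.        , 399.61981359, 246.34372826],
       [  0.        ,   0.        ,   1.        ]]), 'tool_from_camera': array([[ 3.99148402e-04, -2.35796056e-01,  9.71802480e-01,
        -1.62738886e+02],
       [ 1.45523472e-03, -9.71801392e-01, -2.35796390e-01,
         6.74100960e+01],
       [ 9.99998861e-01,  1.50831846e-03, -4.47543644e-05,
         1.01590965e+00],
       [ 0.00000000e+00,  0.00000000e+00,  0.00000000e+00,
         1.00000000e+00]])}
```

View pics/scene0.png

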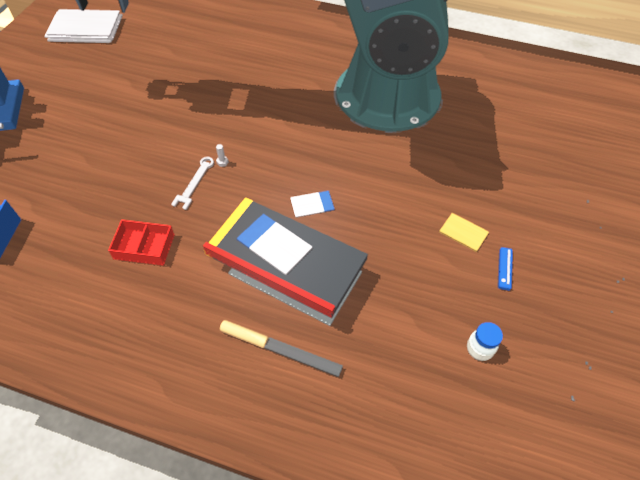

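View pics/side0.png

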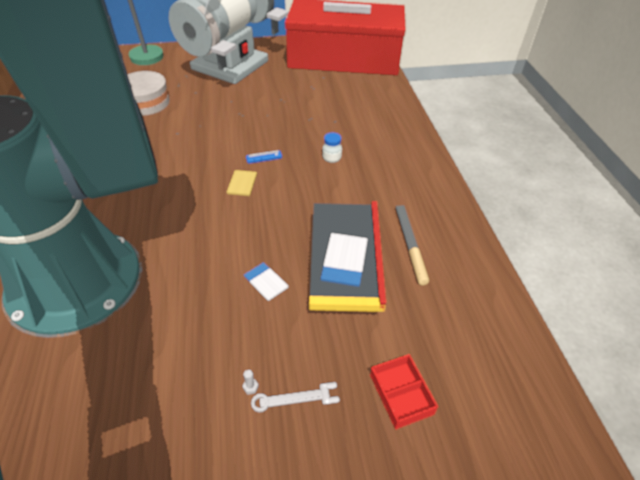

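The look-alikes are the white/blue plate on the bench at scene (312,203), the brass plate at (464,231), and the blank on the ledge at (275,243). I choose the last, because it lies on the dark-grey ledge with the red fence. Next is a close crop of each view.

```bash
python3 - <<'E'
import cv2
a=cv2.imread("pics/scene0.png")[190:330,195:380];cv2.imwrite("pics/c1.png",cv2.resize(a,None,fx=4,fy=4,interpolation=cv2.INTER_CUBIC))
a=cv2.imread("pics/side0.png")[195:320,300:395];cv2.imwrite("pics/c2.png",cv2.resize(a,None,fx=4.5,fy=4.5,interpolation=cv2.INTER_CUBIC))
E
```

```text
(no output)
```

View pics/c1.png

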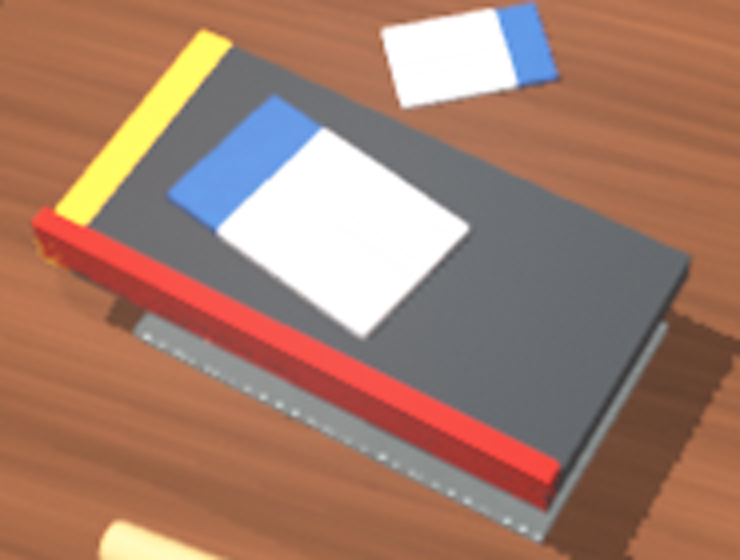

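View pics/c2.png

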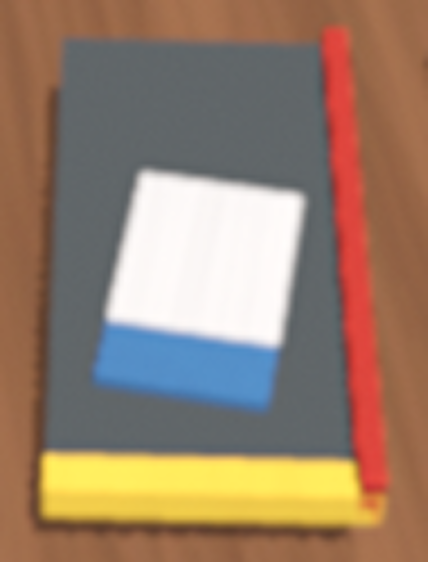

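The blank on the ledge is askew, with its blue end toward the yellow end and a gap to the fence. I'll fit the poses of ledge and blank from the corners picked in both crops.

```bash
cat > h.py <<'E'
import numpy as np,cv2
from scipy.optimize import least_squares
from scipy.spatial.transform import Rotation as R
from plant import robot
def proj(n,P):
    c=robot.get_calibration(n);return cv2.projectPoints(np.float64(P),c['rvec'],c['tvec'],c['mtx'],None)[0][:,0]
def w(p,L):
    L=np.float64(L);c,s=np.cos(p[2]),np.sin(p[2])
    return np.c_[p[0]+c*L[:,0]-s*L[:,1],p[1]+s*L[:,0]+c*L[:,1],L[:,2]]
def fit(obs,x0):  # obs: {cam:[(local,pix)]}
    f=lambda p:np.concatenate([(proj(n,w(p,[l for l,_ in o]))-[q for _,q in o]).ravel() for n,o in obs.items()])
    r=least_squares(f,x0);print(np.round(r.x,3),'res',np.round(r.fun,1));return r.x
def inl(L,B): # blank pose in ledge frame
    d=R.from_euler('z',-L[2]).as_matrix()[:2,:2]@(B[:2]-L[:2]);return np.r_[d,np.degrees(B[2]-L[2])]
E
python3 - <<'E'
from h import *
S=lambda x,y:(195+x/4,190+y/4); D=lambda x,y:(300+x/4.5,195+y/4.5)
L0=[700,-200,0.]
sc=[((-75,-145,70),S(205,30)),((-75,145,70),S(690,258)),((63,-145,82),S(47,207)),((63,145,82),S(560,463)),((-75,-127,70),S(232,44))]
si=[((-75,145,70),D(63,38)),((-75,-145,70),D(40,493)),((-75,-127,70),D(42,452)),((63,145,82),D(323,28)),((63,-145,82),D(362,488))]
L=fit({'scene':sc,'side':si},L0);fit({'scene':sc},L0);fit({'side':si},L0)
sc=[((-40,-65,6+70),S(275,95)),((40,-65,76),S(168,195)),((-40,65,76),S(470,228)),((40,65,76),S(362,337))]
si=[((-40,-65,76),D(95,378)),((40,-65,76),D(267,403)),((-40,65,76),D(140,168)),((40,65,76),D(305,191))]
B=fit({'scene':sc,'side':si},L);print('B in L',inl(L,B),'corners',w(B,[(40,-65,70),(40,65,70)]))
s=robot.sense();print(R.from_quat(np.roll(s['tool_rot'],-1)).as_matrix())
E
```

```text
[ 6.01052e+02 -6.33510e+01 -1.88000e-01] res [-0.6  0.1  0.1 -0.  -0.7 -0.7 -0.2  0.2 -0.3 -0.1 -0.2 -0.2  0.3 -1.
  0.2  0.7  0.1 -0.  -1.  -1.4]
[ 6.01001e+02 -6.26400e+01 -1.88000e-01] res [-0.4  0.2  0.5  0.  -0.3 -0.6  0.2  0.3 -0.  -0. ]
[ 6.01125e+02 -6.45520e+01 -1.90000e-01] res [-0.   0.2  0.4 -0.5  0.3  1.2  0.3  0.3 -0.9 -0.9]
[ 5.92672e+02 -8.98430e+01 -3.53000e-01] res [-0.1  0.4 -0.3  0.1 -0.2  0.2  0.4 -0.  -0.3 -0.9  0.  -0.3  0.4  0.7
 -0.8  0.9]
B in L [ -3.26732748 -27.59288418  -9.42288941] corners [[ 607.73683694 -164.66272251   70.        ]
 [ 652.67475082  -42.67672373   70.        ]]
[[-2.03927160e-04  9.67710249e-01  2.52065134e-01]
 [ 9.15766231e-04  2.52065214e-01 -9.67709817e-01]
 [-9.99999560e-01  3.34904223e-05 -9.37599311e-04]]
```

Call:
servo_tool --pt "80 482 -498 0.443 0 0 -1" --pt "80 482 -498 0.443 0 0 -1" --pt "80 482 -498 0.443 0 0 -1" --pt "80 482 -498 0.443 0 0 -1" --pt "80 482 -498 0.443 0 0 -1" --pt "80 482 -498 0.443 0 0 -1" --pt "80 482 -498 0.443 0 0 -1" --pt "80 482 -498 0.443 0 0 -1" --pt "80 482 -498 0.443 0 0 -1" --pt "80 482 -498 0.443 0 0 -1"

```text
time_s: 1.35
eef_pos: [482.3, -134.8, 150.1]
tool_rot: [0.451, 0.545, 0.451, -0.545]
contact_force: [0.9, -0.6, -0.4]
gripper_width: 91.2
```

```bash
cat >> h.py <<'E'
LP=np.array([601.05,-63.35,-0.188])
def where(tgt=None): # print TCP in ledge frame, and the shift in tool axes to reach tgt (ledge x,y,z)
    s=robot.sense();T=R.from_quat(np.roll(s['tool_rot'],-1)).as_matrix();Z=R.from_euler('z',LP[2]).as_matrix()
    p=Z.T@(s['eef_pos']-np.r_[LP[:2],0])
    print('t',round(s['time_s'],2),'ledge tcp',p.round(1),'F',(Z.T@s['contact_force']).round(1),'w',round(s['gripper_width'],1),'toolyaw err',(Z.T@T).round(3).tolist())
    if tgt is not None: print('shift',(T.T@Z@(np.float64(tgt)-p)).round(1),'turn',(R.from_matrix(T.T@Z@np.array([[0,1,0],[0,0,-1],[-1,0,0]])).as_rotvec()).round(3))
E
python3 -c "
from h import *
where((-80,-25,140))"
```

```text
t 1.35 ledge tcp [-103.3  -92.4  150.1] F [ 1.  -0.5 -0.4] w 91.2 toolyaw err [[-0.0, 1.0, -0.0], [0.001, -0.0, -1.0], [-1.0, -0.0, -0.001]]
shift [ 10.1  23.3 -67.4] turn [-0.    -0.001  0.   ]
```

Call:
servo_tool --pt "10 21 -67 0 0 0 -1" --pt "10 21 -67 0 0 0 -1" --pt "40 21 -67 0 0 0 -1" --pt "55 21 -67 0 0 0 -1" --pt "64 21 -67 0 0 0 -1" --pt "69 21 -67 0 0 0 -1" --pt "69 21 -67 0 0 0 -1" --pt "69 21 -67 0 0 0 -1"

```text
time_s: 2.35
eef_pos: [515.8, -73.0, 81.7]
tool_rot: [0.451, 0.545, 0.451, -0.544]
contact_force: [0.1, -0.0, -0.2]
gripper_width: 91.4
```

```bash
python3 -c "
from h import *
where((-82,-25,80.5))
cv2.imwrite('pics/w1.png',robot.capture('wrist')[:,:,::-1])"
```

```text
t 2.35 ledge tcp [-82.  -25.4  81.7] F [ 0.1  0.  -0.2] w 91.4 toolyaw err [[0.001, 1.0, -0.0], [0.001, -0.0, -1.0], [-1.0, 0.001, -0.001]]
shift [ 1.2 -0.  -0.4] turn [-0.    -0.001 -0.001]
```

View pics/w1.png

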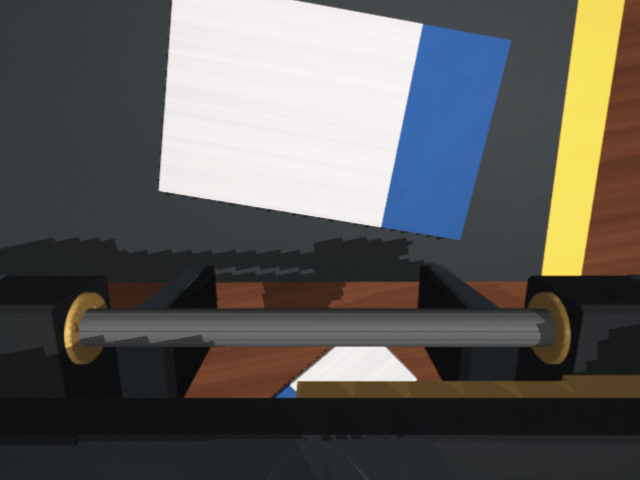

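The wrist view shows the blank ahead of the open fingers: plain corner (160,190), blue corner (461,240). Both fingers lie within its long side. I'll start the push toward the fence.

Call:
servo_tool --pt "1.4 3 0 0 0 0 -1" --pt "1.4 7 0 0 0 0 -1" --pt "1.4 11 0 0 0 0 -1" --pt "1.4 15 0 0 0 0 -1" --pt "1.4 19 0 0 0 0 -1" --pt "1.4 23 0 0 0 0 -1" --pt "1.4 27 0 0 0 0 -1" --pt "1.4 31 0 0 0 0 -1" --pt "1.4 35 0 0 0 0 -1" --pt "1.4 38 0 0 0 0 -1"

```text
time_s: 3.65
eef_pos: [553.2, -80.0, 80.2]
tool_rot: [0.451, 0.545, 0.451, -0.544]
contact_force: [-4.6, 0.8, -0.3]
gripper_width: 91.0
```

```bash
python3 -c "
from h import *
where((-33,-25,80.5))
cv2.imwrite('pics/w2.png',robot.capture('wrist')[:,:,::-1])"
```

```text
t 3.65 ledge tcp [-43.9 -25.3  80.2] F [-4.7 -0.1 -0.3] w 91.0 toolyaw err [[0.0, 1.0, -0.0], [0.001, -0.0, -1.0], [-1.0, 0.0, -0.001]]
shift [-0.3 10.9 -0.3] turn [-0.    -0.001 -0.   ]
```

View pics/w2.png

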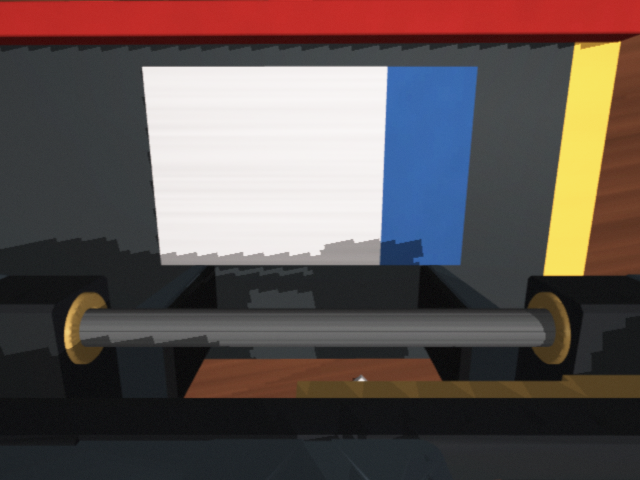

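The blank is now square to the fingers and parallel to the fence, with its edge at row 67 and a gap of about 10 mm (fence base about row 42). I'll close the gap slowly.

Call:
servo_tool --pt "0 2 0 0 0 0 -1" --pt "0 4 0 0 0 0 -1" --pt "0 6 0 0 0 0 -1" --pt "0 8 0 0 0 0 -1" --pt "0 9 0 0 0 0 -1"

```text
time_s: 4.32
eef_pos: [562.5, -81.8, 80.3]
tool_rot: [0.451, 0.545, 0.451, -0.544]
contact_force: [-5.5, 0.5, 0.3]
gripper_width: 91.2
```

Call:
servo_tool --pt "0 0.7 0 0 0 0 -1" --pt "0 1.4 0 0 0 0 -1" --pt "0 2 0 0 0 0 -1" --pt "0 2 0 0 0 0 -1"

```text
time_s: 4.82
eef_pos: [562.8, -81.9, 80.0]
tool_rot: [-0.45, -0.544, -0.452, 0.545]
contact_force: [-13.6, 1.4, 8.8]
gripper_width: 91.3
```

```bash
python3 -c "
from h import *
where((-33,-25,80.5))"
```

```text
t 4.83 ledge tcp [-34.1 -25.3  80. ] F [-13.7  -1.2   8.8] w 91.3 toolyaw err [[-0.003, 1.0, 0.0], [0.001, 0.0, -1.0], [-1.0, -0.003, -0.001]]
shift [-0.5  1.1 -0.3] turn [ 0.    -0.001  0.003]
```

Call:
servo_tool --pt "0 1.5 0 0 0 0 -1" --pt "0 3 0 0 0 0 -1" --pt "0 3 0 0 0 0 -1"

```text
time_s: 5.2
eef_pos: [563.0, -81.9, 79.6]
tool_rot: [-0.448, -0.543, -0.454, 0.547]
contact_force: [-21.9, 4.0, 15.2]
gripper_width: 91.4
```

```bash
python3 -c "
from h import *
where((-33,-25,80.5));print(robot.sense()['ft_torque'])
cv2.imwrite('pics/w3.png',cv2.resize(robot.capture('wrist')[0:160,100:640,::-1],None,fx=1.48,fy=3))"
```

```text
t 5.2 ledge tcp [-33.9 -25.4  79.6] F [-22.3  -0.2  15.2] w 91.4 toolyaw err [[-0.009, 1.0, 0.0], [0.001, 0.0, -1.0], [-1.0, -0.009, -0.001]]
shift [-0.9  0.9 -0.4] turn [ 0.    -0.001  0.009]
[0.6942122  3.72352487 0.10593642]
```

View pics/w3.png

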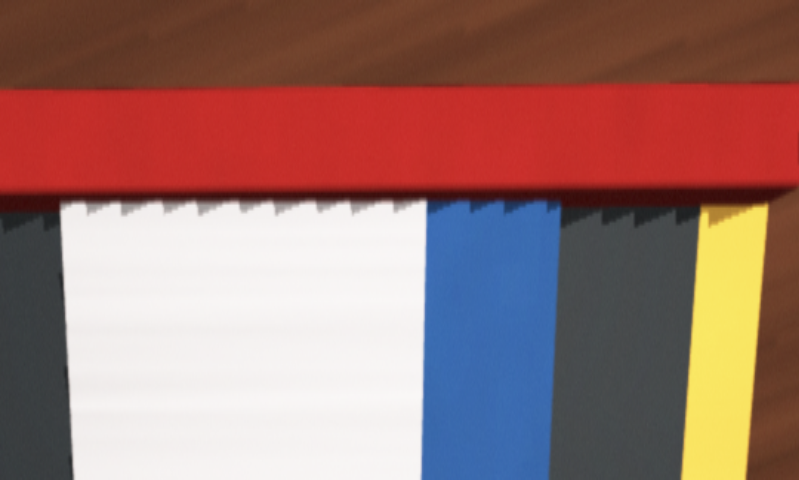

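The wrist view shows the long edge meeting the fence evenly at crop row 200, from (60,200) to (560,200). The force was 22 N and rising with no further motion, so the blank is flush. I'll work out its position along the fence from these pixels.

```bash
cat >> h.py <<'E'
def ray(uv,z): # wrist pixel -> ledge frame point at height z
    s=robot.sense();T=R.from_quat(np.roll(s['tool_rot'],-1)).as_matrix();c=robot.get_calibration('wrist');M=c['tool_from_camera']
    d=T@M[:3,:3]@np.linalg.solve(c['mtx'],[*uv,1]);o=T@M[:3,3]+s['eef_pos'];p=o+d*(z-o[2])/d[2]
    return (R.from_euler('z',LP[2]).as_matrix().T@(p-np.r_[LP[:2],0])).round(1)
E
python3 -c "
from h import *
C=lambda x,y:(100+x/1.48,y/3)
for n,x,y,z in(('plain',60,205,76),('plain low',73,470,76),('blue/white',427,205,76),('blue',560,205,76),('blue low',549,470,76),('yel in',700,208,70),('yel end',767,208,70),('yel end low',748,470,70),('fencetop in',300,190,82)):print(n,ray(C(x,y),z))
"
```

```text
plain [63.9 42.3 76. ]
plain low [30.8 42.3 76. ]
blue/white [ 64.1 -53.1  76. ]
blue [ 64.1 -87.6  76. ]
blue low [ 31.  -87.9  76. ]
yel in [  64.9 -127.5   70. ]
yel end [  64.9 -145.6   70. ]
yel end low [  30.9 -146.5   70. ]
fencetop in [ 64.7 -20.3  82. ]
```

Call:
servo_tool --pt "0 -6 0 0 0 0 -1" --pt "0 -14 0 0 0 0 -1" --pt "-40 -14 0 0 0 0 -1" --pt "-60 -14 0 0 0 0 1" --pt "-60 -14 0 0 0 0 1" --pt "-60 -14 0 0 0 0 1" --pt "-60 -14 0 0 0 0 1" --grip_force 20

```text
time_s: 6.12
eef_pos: [549.3, -79.4, 138.7]
tool_rot: [-0.448, -0.542, -0.454, 0.547]
contact_force: [0.0, 0.1, 0.2]
gripper_width: 54.0
```

```bash
python3 -c "
from h import *
where((24,80,100))"
```

```text
t 6.12 ledge tcp [-47.9 -25.4 138.7] F [0.  0.2 0.2] w 54.0 toolyaw err [[-0.011, 1.0, 0.0], [0.001, 0.0, -1.0], [-1.0, -0.011, -0.001]]
shift [  38.    72.3 -105.4] turn [ 0.    -0.001  0.011]
```

The ray checks agree: yellow end −145.8 against −145 nominal, blank from +42.4 to −87.7. The push along the fence should be about 93 mm.

Call:
servo_tool --pt "0 40 -55 0 0 0.011 1" --pt "0 74 -98 0 0 0.011 1" --pt "0 74 -98 0 0 0.011 1" --pt "20 74 -98 0 0 0.011 1" --pt "40 74 -98 0 0 0.011 1" --pt "52 74 -98 0 0 0.011 1" --pt "58 74 -98 0 0 0.011 1" --pt "58 74 -98 0 0 0.011 1" --pt "58 74 -98 0 0 0.011 1"

```text
time_s: 7.25
eef_pos: [640.0, 3.2, 80.5]
tool_rot: [0.451, 0.545, 0.451, -0.544]
contact_force: [-0.7, -0.3, 0.1]
gripper_width: 0.0
```

```bash
python3 -c "
from h import *
where((27,-37,80.3))"
```

```text
t 7.25 ledge tcp [25.8 72.6 80.5] F [-0.7 -0.4  0.1] w 0.0 toolyaw err [[0.001, 1.0, 0.0], [0.001, 0.0, -1.0], [-1.0, 0.001, -0.001]]
shift [1.000e-01 1.200e+00 1.096e+02] turn [ 0.    -0.001 -0.001]
```

Call:
servo_tool --pt "0 0.2 6 0 0 0 1" --pt "0 0.5 11 0 0 0 1" --pt "0 0.8 16 0 0 0 1" --pt "0 1 21 0 0 0 1" --pt "0 1 26 0 0 0 1" --pt "0 1.1 31 0 0 0 1" --pt "0 1.2 36 0 0 0 1" --pt "0 1.3 41 0 0 0 1" --pt "0 1.4 46 0 0 0 1" --pt "0 1.5 50 0 0 0 1"

```text
time_s: 8.5
eef_pos: [631.8, -46.4, 80.4]
tool_rot: [0.451, 0.545, 0.451, -0.544]
contact_force: [-0.6, 5.7, 1.1]
gripper_width: 0.3
```

```bash
python3 -c "
from h import *
where((27,-37,80.3))
cv2.imwrite('pics/w4.png',robot.capture('wrist')[:,:,::-1])"
```

```text
t 8.5 ledge tcp [27.1 22.4 80.4] F [-1.7  5.5  1.1] w 0.3 toolyaw err [[0.0, 1.0, -0.0], [0.001, -0.0, -1.0], [-1.0, 0.0, -0.001]]
shift [ 0.1 -0.  59.4] turn [-0.    -0.001 -0.   ]
```

View pics/w4.png

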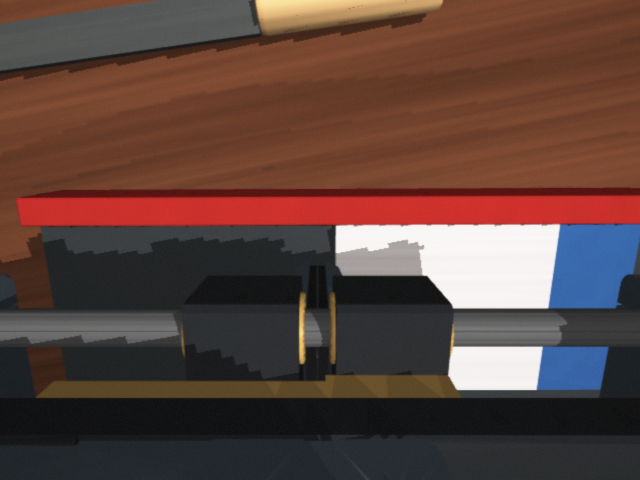

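The blank is still against the fence, with its plain-end corner at (336,226). I'll measure the remaining travel from that corner.

```bash
python3 -c "
from h import *
print(ray((336,227),76),ray((559,227),76),ray((637,227),76))"
```

```text
[62.7 13.7 76. ] [ 62.8 -81.1  76. ] [  62.9 -114.2   76. ]
```

Call:
servo_tool --pt "0 0.1 5 0 0 0 1" --pt "0 0.2 10 0 0 0 1" --pt "0 0.3 16 0 0 0 1" --pt "0 0.4 22 0 0 0 1" --pt "0 0.5 28 0 0 0 1" --pt "0 0.6 34 0 0 0 1" --pt "0 0.7 40 0 0 0 1" --pt "0 0.8 46 0 0 0 1" --pt "0 0.9 51 0 0 0 1" --pt "0 1 55 0 0 0 1"

```text
time_s: 9.8
eef_pos: [621.8, -100.5, 80.3]
tool_rot: [0.45, 0.545, 0.451, -0.545]
contact_force: [-2.9, 11.1, 4.5]
gripper_width: 0.4
```

Call:
servo_tool --pt "0 0 2 0 0 0 1" --pt "0 0 4 0 0 0 1" --pt "0 0 6 0 0 0 1" --pt "0 0 7.5 0 0 0 1" --pt "0 0 7.5 0 0 0 1"

```text
time_s: 10.42
eef_pos: [620.3, -107.9, 80.4]
tool_rot: [0.45, 0.545, 0.452, -0.545]
contact_force: [-0.5, 4.8, 2.2]
gripper_width: 0.6
```

```bash
python3 -c "
from h import *
where((27,-42.1,80.3))
cv2.imwrite('pics/w5.png',robot.capture('wrist')[:,:,::-1])"
```

```text
t 10.43 ledge tcp [ 27.3 -40.2  80.4] F [-1.4  4.6  2.2] w 0.6 toolyaw err [[-0.001, 1.0, -0.001], [0.002, -0.001, -1.0], [-1.0, -0.001, -0.002]]
shift [ 0.1 -0.3  1.9] turn [-0.001 -0.002  0.001]
```

View pics/w5.png

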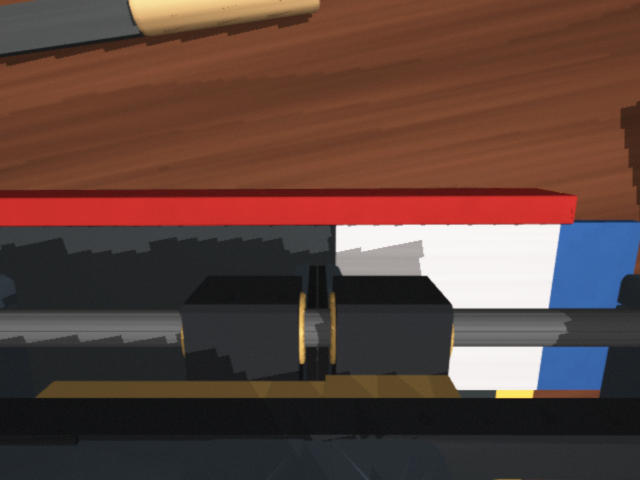

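```bash
python3 -c "
from h import *
print('yel end',ray((534.5,394),70),'bw',ray((538,387),76),ray((560,226),76),'plain',ray((336,226),76),'fence end top',ray((575,195),82))"
```

```text
yel end [ -21.2 -147.    70. ] bw [ -13.5 -144.5   76. ] [  63.5 -143.7   76. ] plain [ 63.4 -48.6  76. ] fence end top [  77.3 -144.2   82. ]
```

About 2 mm remains.

Call:
servo_tool --pt "0 0 1 0 0 0 1" --pt "0 0 2 0 0 0 1" --pt "0 0 2 0 0 0 1" --pt "0 0 -6 0 0 0 1" --pt "0 0 -15 0 0 0 1" --pt "-50 0 -15 0 0 0 1" --pt "-110 -30 -15 0 0 0 1" --pt "-160 -80 30 0 0 0 1" --pt "-160 -80 70 0 0 0 1" --pt "-160 -80 70 0 0 0 1"

```text
time_s: 11.72
eef_pos: [528.3, -163.9, 242.1]
tool_rot: [0.45, 0.546, 0.45, -0.545]
contact_force: [0.3, -0.2, 0.7]
gripper_width: 0.7
```

```bash
python3 -c "
from h import *
where()
cv2.imwrite('pics/w6.png',robot.capture('wrist')[:,:,::-1])"
```

```text
t 11.72 ledge tcp [ -52.7 -112.4  242.1] F [ 0.3 -0.1  0.7] w 0.7 toolyaw err [[0.001, 1.0, -0.003], [0.001, -0.003, -1.0], [-1.0, 0.001, -0.001]]
```

View pics/w6.png

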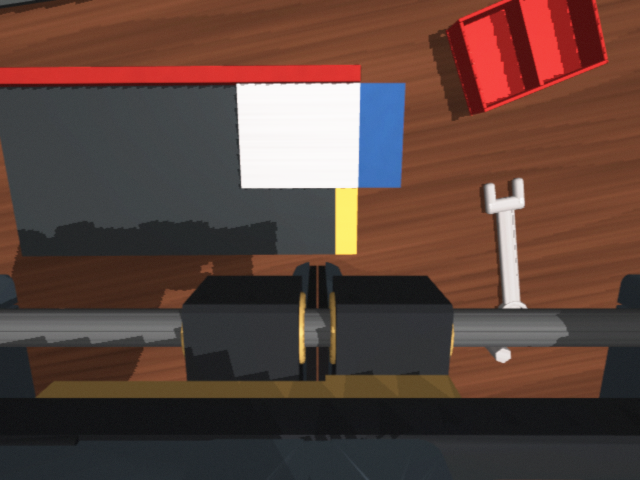

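The blank now hangs its blue strip past the yellow end, with the boundary at column 359 against the ledge end at 357–358. Its long side runs along the fence at row 84. Now the numbers.

```bash
python3 -c "
from h import *
for n,u,v,z in(('blue fence',405,84,76),('blue near',401.5,187.5,76),('plain fence',237,85,76),('plain near',242,187.5,76),('yel end',358,190,70),('yel end2',357,253,70),('fence end',360,81,82),('fence face',100,83,82)):print(n,ray((u,v),z))
a=robot.capture('side')[195:320,300:395,::-1];cv2.imwrite('pics/c3.png',cv2.resize(a,None,fx=4.5,fy=4.5,interpolation=cv2.INTER_CUBIC))"
```

```text
blue fence [  63.9 -178.9   76. ]
blue near [ -15.1 -180.1   76. ]
plain fence [ 63.4 -49.8  76. ]
plain near [-15.  -50.1  76. ]
yel end [ -17.7 -145.3   70. ]
yel end2 [ -71.8 -145.7   70. ]
fence end [  65.2 -143.7   82. ]
fence face [64.  52.5 82. ]
```

View pics/c3.png

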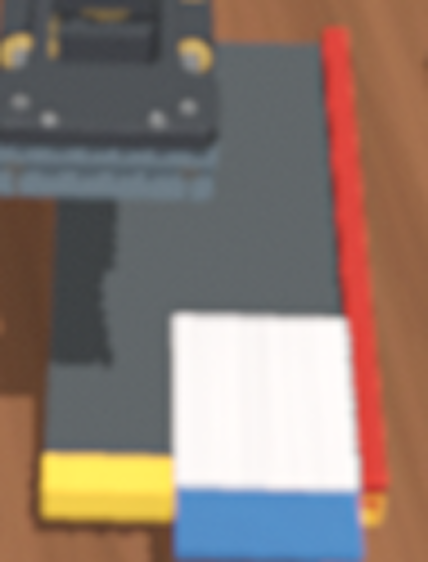

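The side view confirms it: boundary at the ledge's edge (row 490), flat, and against the fence. Overhang is about 34–35 mm, and the arm is clear.

```bash
python3 -c "
from plant import robot
print(robot.close_job())"
```

```text
the job is handed in; nothing more can be done
None
```

The blank now lies flat along the red fence with its blue strip hanging about 35 mm past the yellow end. The job is handed in at about 11.8 s of the 53 s allowed.

- **What I did:** I pushed the blank's long side square with the open fingertips until it met the fence evenly; the force reached about 22 N there. Then I pushed its plain end along the fence with the closed fingertips for about 93 mm. The arm was backed off and raised clear before handing in.
- **Overhang:** The last wrist view gave the blue edge at −179 to −180 mm and the ledge end at −145.5 mm, so about 34 mm. The side view agreed that the blue/white line sits at the ledge's edge.
- **Fence contact:** The two fence-side corners read 63.4 and 63.9 mm against a face that read 64 mm, so any gap is within the measuring error.
- **Bystanders:** The tray and wrench looked undisturbed in the last wrist view, and I saw no sign of contact with anything else. I did not check the other items again after the push.
- **Disagreements:** None beyond 1–2 mm between views, which is the calibration error. No check failed.

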